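# Push the seat insert home and lock the two-stage clamp lever

## Robot

A 7-joint arm with a two-finger parallel gripper is mounted at the origin on the work surface. World frame = base frame: x ahead of the robot, y to its left, z up, the work surface at z = 0. Lengths are in m, angles in degrees, forces in N, time in s.
With the tool pointing down it reaches from about 0.425 to 1.025 m from the base axis. Payload 3.6 kg.
Tool frame: the origin (TCP) lies midway between the tips of the shut fingers; the grasp point (between the pads) lies 19 mm behind it (manip.grip_depth is the distance from the TCP to the grasp point, in m); z points along the fingers, y is the line along which they close (so a half turn about z gives the same grasp; the last joint's range is limited). The gripper opens to 85 mm and grips with 20 to 120 N. Pads are 22 mm wide; open, the fingers measure 114 mm over their backs; the gripper's body (76 mm by 85 mm) begins 54 mm behind the grasp point. The pads swing forward as they close: fully open they stand 13 mm farther back than shut.
Start: joints at [61.851, 33.873, 2.773, 92.16, -1.908, 54.013, -1.931], TCP at [0.281, -0.668, 0.231] pointing down, gripper open.
Joint ranges: [-153.93, 153.93], [-27.13, 128.08], [-72.61, 78.16], [10.71, 143.7], [-87.88, 267.88], [4.46, 118.87], [-176.78, 176.78]. Speed limits (degrees/s): [147.25, 147.25, 180, 180, 180, 180, 180].

## Interface

Orientations are given as a 3x3 rotation matrix whose columns are the frame's x, y, z axes.
In Python, from station import manip, imaging gives the robot as it stands. The module is installed in compiled form; this text tells all that it offers. Calls block until the motion is done:
- manip.reach(position, orientation): joint-space move of the TCP to a pose.
- manip.servo_line(position, speed=0.15, rot=None): straight line of the TCP; rot=None keeps the orientation; speed is the mean speed in m/s.
- manip.movej(angles): joint-space move.
- manip.gripper_to(opening, grasp_force=None): finger opening in m; grasp_force is the grip in N (None keeps the last); returns when the fingers have stopped.
- manip.pause(seconds).
- manip.inverse_kinematics(position, orientation): joint angles nearest the present ones, or None.
- imaging.camera(name): name is "scene" or "top" or "wrist"; returns a dict with "image" (480x640x3 uint8, blue, green, red), "camera_matrix" (3x3 intrinsics, pixels), "cam_to_world" (4x4, takes a point from camera to world coordinates); the wrist camera has in their place "mount" (4x4, takes a point from camera to tool coordinates, whose origin is the TCP and whose axes are the flange's). Camera axes: x right, y up, looking along -z (the intrinsics and any distortion apply to the point x, -y, -z); pixel columns grow to the right and rows downward; lengths in m; the calibration is good to about 2 mm. A picture is of the moment at which its call begins: read the wrist's pose just before it. There is no depth.
A pose or a line that the arm cannot do raises manip.MotionError and nothing moves.
- manip.hand_in(): hands the job in; it is judged then, once.
Trained networks look in a picture, given as the dict that the camera call returned (one of the last four; its "shot" number tells which), for a name from the list of things; names that differ only in an ending like _2 or _b are one class to them, and where a whole thing is asked for, a point or a joint stands for the part that bears it (a point fixed in the world has none). Each returns a list of dicts, best first, with "conf" (0 to 1); they miss things now and then, are a little off and sometimes report something else, mostly with a low value. They report only what shows in the picture. A call takes as long as a camera call. They do not tell look-alikes from the thing itself.
- imaging.spot_in(query, picture): "centre" ([x, y, z] in m, in world coordinates, good to about 4 mm: the middle of the surface that is visible of it).
- imaging.trace(query, picture): "mask" (480x640 bool, what is visible of it).
- imaging.place_of(query, picture): "centre" ([x, y, z] in m, in world coordinates, good to about 4 mm: a listed point, or the origin of a listed thing).
Readings, each from a call of its own:
- manip.get_clock(): time.
- manip.get_q(): joint angles.
- manip.get_qvel(): joint speeds.
- manip.get_joint_torque(): joint torques, N m.
- manip.get_tool_pos(): TCP position.
- manip.get_tool_rot(): TCP orientation.
- manip.get_ft_force(): force on the tool from outside, world axes, zero at the start.
- manip.get_moment(): the same for the moment, N m.
- manip.get_grip_width(): finger opening in m.
- manip.get_grip_force(): force on a finger pad.
Only numpy, scipy, OpenCV 4.12 (cv2) and the standard library are available. Lean on these libraries where they do the work, as an engineer would, in place of code of your own. Each camera call takes 0.05 s, during which the arm holds its last target. There are 200 camera calls.

## Task

With the fingertips only, push the small grey seat insert along its channel in the clamp fixture until it is fully home against the stop. Then push the clamp's lever past its first detent all the way to its second stop and leave it there. Do not lift the insert, and leave everything else on the bench where it is.

Things in the scene. Friction and masses are not known exactly. Their poses are not given: they have to be found in the camera images.
- fixture: Clamp fixture bolted to the bench: aluminium plate 220 mm (its x) by 260 mm (its y), 12 mm thick. Origin on the bench surface, 10 mm to the +y side of the plate's centre. Its +x is the way the insert is pushed (roughly away from the robot), z up. It carries the insert's channel on the +y half and the lever on the -y half.
- clamp_pad (a point): Centre of the underside of the clamp's 16 mm rubber pad, over the home place, 46 mm above the bench with the lever at 0; sinks 12 mm as the lever goes to its second stop, then just touching an insert that is home. Its arm, 16 mm wide, top 69 mm above the bench, comes from a dark post at the channel's +x end (top 72 mm) and reaches 14 mm past this point in -x.
- seat_home (a point): Where the centre of the insert's underside is when home: on the plate's top (12 mm above the bench), on the channel's centre line, at x = 30, y = 60 mm in the fixture's frame. The channel runs along the fixture's x, 47 mm wide between rails 8 mm high and 8 mm wide from x = -95 to +45 mm. The stop is a steel block 55 mm wide, 20 mm high, its face 22 mm in +x from this point.
- insert: Loose grey plastic (PEEK) seat insert: ring 44 mm outside diameter, 18 mm bore, 22 mm high, 50 g, lying flat in the channel 55 to 90 mm short of home. Origin at the centre of its underside, z up. The top 14 mm stand above the rails.
- lever (a joint): Angle of the clamp lever (rad) about the upright axis at lever_pivot, growing anticlockwise seen from above. 0: rest, pointing along the fixture's -x. Sprung balls under it at 0.52 (light) and 0.93 (stiff). Between them, about 0.65 to 0.80: first detent. 1.05: second stop, hard. Starts from 0 to 0.15. At the grip it drags 1 N; passing the balls takes about 4 and 7 N. Past 0.96 it snaps to the stop by itself; let go at 0.8 to 0.9 it falls back.
- lever_pivot (a point): Point on the lever's upright pivot axis, on the plate's top (12 mm above the bench), at x = 45, y = -30 mm in the fixture's frame. The hub is 40 mm across and 42 mm high above the bench. A low quadrant rail with two end blocks lies round it at 58 to 78 mm radius, top of the blocks 38 mm above the bench.
- lever_grip (a point): Centre of the top of the lever's grip: an upright black round post, 18 mm diameter, at the lever's end, 100 mm from the pivot axis; its top is 85.5 mm above the bench and it stands on the lever's flat bar, whose top is 39.5 mm above the bench. Moves with the lever.
- valve: Bystander: loose stainless angle valve with a round dark handwheel, 120 mm high, foot 48 mm across, side port reaching 62 mm. Origin at the centre of its foot.
- spring_housing: Bystander: small brass spring housing, 30 mm diameter, 34 mm high, standing loose on the fixture's plate behind the lever. Origin at the centre of its underside.
- hex_case: Bystander: silver hex key set case, 55 x 95 x 18 mm. Origin at the centre of its underside.
- gland_ring: Bystander: flat brass ring, 56 mm outside diameter, 12 mm high. Origin at the centre of its underside.
- leak_fluid: Bystander: bottle, 48 mm diameter, 120 mm high. Origin at the centre of its underside.
- spanner: Bystander: steel spanner 160 mm long lying on the bench. Origin at the middle of its underside.
- parts_dish: Bystander: shallow steel dish, 80 mm across, 25 mm high. Origin at the centre of its underside.
Mind the look-alikes: they are no part of the job. Leave any green or purple look-alike of the insert alone.

How it is judged (in metres and radians):
On the way, in this order (a step that is already met when the one before it is completed fails the run):
1. the insert is home against the stop (horizontal distance between insert and seat_home below 0.005 m and z of insert in the frame of seat_home below 0.004 m and angle between insert's own z axis and vertical below 0.1 rad), for 0.2 s.
2. the lever is at its second stop (value of joint lever above 1 rad), for 0.2 s.
At the end, for the whole second after the job is handed in: The insert lies flat in the channel with its centre within 5 mm of the home point, and the lever rests at its second stop (1.0 rad or more), both still (all of step 1 and value of joint lever above 1 rad and linear speed of insert below 0.02 m/s and velocity of joint lever between -0.05 and 0.05 rad/s); the robot touches nothing.
It fails at once if the insert is lifted more than 8 mm or tipped over (z of insert in the frame of seat_home above 0.008 m or angle between insert's own z axis and vertical above 0.5 rad).
It fails at once if another thing on the bench is moved more than 15 mm (distance of any of valve, spring_housing, hex_case, gland_ring, leak_fluid, spanner, parts_dish from where it was at the start of the episode above 0.015 m).
It also fails if it takes over 42 s, if anything falls off the work surface, if the arm or the gripper's body presses on something with over 40 N, if the wrist force passes 120 N, or if a joint passes its speed limit or range.

## Working session

There is one attempt and no reset: what is moved stays moved. The work goes in short steps, each a Python script; the robot and the scene stay as the last script left them, time stands still between calls to the robot, and variables do not carry over. Pictures are saved under pics/ and viewed, at most 10 in all, crops included, and the job is handed in when it is done.

```bash
mkdir -p pics; python3 - <<'E'
from station import manip, imaging
import cv2,numpy as np
for c in ("scene","top"):
    p=imaging.camera(c); cv2.imwrite(f"pics/{c}.png",p["image"])
    M=p["cam_to_world"];K=p["camera_matrix"]
    print(c,np.round(M[:3,3],3),np.round(np.diag(K),1))
    for q in ("insert","seat_home","lever_grip","lever_pivot","clamp_pad","fixture","spring_housing","valve"):
        for r in imaging.place_of(q,p)[:3]: print(q,np.round(r["centre"],3),round(r["conf"],2))
print(manip.get_clock())
E
```

```text
scene [1.177 0.086 0.793] [517.9 517.9   1. ]
insert [0.353 0.1   0.001] 0.91
insert [0.542 0.062 0.012] 0.88
insert [0.54  0.185 0.001] 0.81
seat_home [0.621 0.024 0.014] 0.58
lever_grip [ 0.506 -0.037  0.089] 0.73
lever_pivot [ 0.6   -0.063  0.012] 0.89
lever_pivot [ 0.504 -0.036  0.088] 0.52
lever_pivot [ 0.579 -0.291  0.001] 0.48
clamp_pad [0.623 0.028 0.048] 0.73
clamp_pad [ 0.682  0.2   -0.001] 0.59
fixture [ 0.568 -0.019  0.001] 0.69
spring_housing [ 0.607 -0.14   0.008] 0.71
spring_housing [ 0.578 -0.286 -0.   ] 0.65
valve [ 0.683  0.197 -0.005] 0.59
valve [ 0.605 -0.14   0.012] 0.18
top [0.464 0.025 0.847] [450.7 450.7   1. ]
insert [ 0.351  0.092 -0.002] 0.84
insert [ 0.565  0.271 -0.001] 0.69
insert [0.539 0.057 0.011] 0.62
seat_home [0.622 0.031 0.008] 0.71
lever_grip [ 0.502 -0.034  0.085] 0.96
lever_grip [0.761 0.088 0.005] 0.69
lever_grip [ 0.581 -0.287 -0.002] 0.4
lever_pivot [ 0.605 -0.068  0.009] 0.73
lever_pivot [ 0.607 -0.134  0.01 ] 0.37
lever_pivot [ 0.504 -0.036  0.087] 0.3
clamp_pad [0.619 0.029 0.043] 0.81
fixture [ 0.568 -0.017 -0.001] 0.94
spring_housing [ 0.608 -0.14   0.009] 0.7
valve [0.683 0.199 0.001] 0.62
0.9
```

View pics/scene.png

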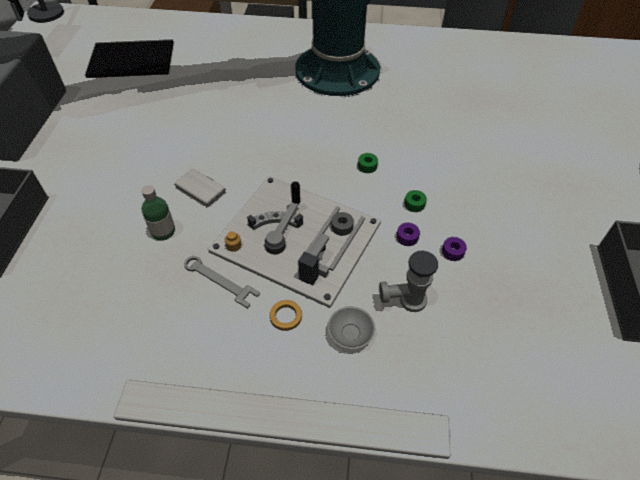

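View pics/top.png

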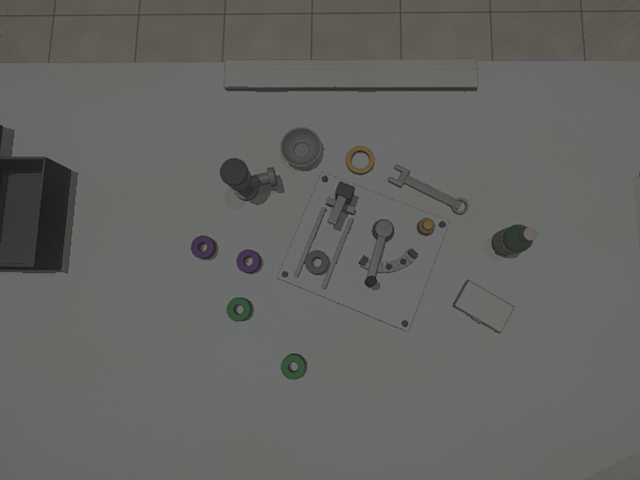

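Grey insert: scene (342,223), top (317,262), in the channel. Its look-alikes are green at scene (368,162) and (415,200), and purple at (408,233) and (455,248), all off the plate. I choose the grey one. Fixture yaw comes out near -21°, and the points agree with the given geometry. Next I go above it for a close wrist look.

```bash
cat > h.py <<'E'
from station import manip, imaging
import cv2,numpy as np
def rotdown(yaw,s=1):  # tool x along yaw (s=1) , z down
    x=np.array([np.cos(yaw),np.sin(yaw),0])*s; z=np.array([0,0,-1.]); return np.c_[x,np.cross(z,x),z]
NAMES=("insert","seat_home","lever_grip","lever_pivot","clamp_pad","fixture")
def look(p):
    for q in NAMES:
        for r in imaging.place_of(q,p)[:2]: print(q,np.round(r["centre"],4),round(r["conf"],2))
E
python3 - <<'E'
from h import *
yaw=np.radians(-21)
R2=np.array([[np.cos(yaw),-np.sin(yaw)],[np.sin(yaw),np.cos(yaw)]])
t=np.array([0.6205,0.0275])+R2@[-.10,-.03]
best=None
for s in (1,-1):
    q=manip.inverse_kinematics([*t,.27],rotdown(yaw,s))
    print(s,q); 
    if q is not None:
        d=np.abs(np.array(q)-manip.get_q()).max()
        if best is None or d<best[0]: best=(d,s)
s=best[1]; manip.reach([*t,.27],rotdown(yaw,s))
manip.gripper_to(0.0)
print(s,manip.get_tool_pos(),manip.get_clock())
p=imaging.camera("wrist"); cv2.imwrite("pics/w1.png",p["image"]); look(p); print(np.round(p["mount"],3),manip.get_clock(),manip.get_ft_force())
E
```

```text
1 [  -4.25693833   16.31623296   -5.79050242  116.2602732     2.20242681
   47.52344035 -122.30339562]
-1 [ 23.75225808  20.43380188 -41.6472579  115.14955649  17.46578721
  50.62499775  41.65755899]
-1 [0.51637144 0.03537658 0.27002235] 4.2917
insert [5.409e-01 1.919e-01 3.000e-04] 0.96
insert [ 0.3519  0.0973 -0.0004] 0.93
seat_home [0.6209 0.0293 0.0126] 0.73
lever_grip [ 0.5038 -0.035   0.0835] 0.87
lever_pivot [ 0.5989 -0.0626  0.0148] 0.7
clamp_pad [0.6169 0.0293 0.0468] 0.57
clamp_pad [ 0.6057 -0.1406  0.0159] 0.39
fixture [ 5.695e-01 -1.660e-02  5.000e-04] 0.63
[[-0.001  0.946  0.324  0.083]
 [ 1.     0.001  0.001  0.001]
 [ 0.     0.324 -0.946 -0.143]
 [ 0.     0.     0.     1.   ]] 4.6417 [ 0.05454677 -0.3996193  -0.33732723]
```

View pics/w1.png

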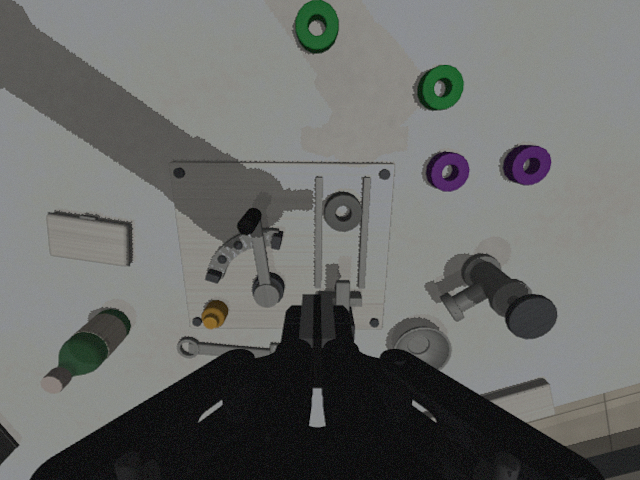

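The wrist view shows the grey insert at (343,211) between the rails (319 and 365), and the plate's corner holes at (179,172), (384,174), (374,322) and (197,321). I cast these onto their planes to fix the yaw and position.

```bash
python3 - <<'E'
from h import *
T=np.eye(4);T[:3,:3]=manip.get_tool_rot();T[:3,3]=manip.get_tool_pos()
p=imaging.camera("wrist");W=T@p["mount"];K=p["camera_matrix"]
print([k for k in p], np.round(T[:3,:3],3).tolist())
def cast(u,v,z,W=W,K=K):
    d=W[:3,:3]@[(u-K[0,2])/K[0,0],-(v-K[1,2])/K[1,1],-1]; return (W[:3,3]+d*(z-W[2,3])/d[2])[:2]
c=np.array([cast(*a,.012) for a in ((179,172),(384,174),(374,322),(197,321))])
print("holes",c.round(4).tolist(),"mean",c.mean(0).round(4))
print("yaws",[np.degrees(np.arctan2(*(b-a)[::-1])).round(2) for a,b in ((c[0],c[3]),(c[1],c[2]),(c[0],c[1]),(c[3],c[2]))])
for a in ((319,178),(318,286),(366,178),(363,286)): print("rail",cast(*a,.02).round(4))
for r in imaging.trace("insert",p):
    ys,xs=np.where(r["mask"]); b=[xs.min(),xs.max(),ys.min(),ys.max()]
    print(r["conf"],b,cast(xs.mean(),ys.mean(),.03).round(4))
t=imaging.camera("top")
for a,z in (((317,262),.034),):print("top",cast(*a,z,t["cam_to_world"],t["camera_matrix"]))
print("ring wrist",cast(343,209,.034).round(4))
E
```

```text
['image', 'camera_matrix', 'mount', 'shot'] [[-0.934, 0.358, 0.0], [0.358, 0.934, 0.0], [-0.0, 0.0, -1.0]]
holes [[0.4317, -0.1018], [0.5187, 0.118], [0.7017, 0.0466], [0.6152, -0.1741]] mean [ 0.5668 -0.0278]
yaws [np.float64(-21.5), np.float64(-21.34), np.float64(68.39), np.float64(68.58)]
rail [0.4949 0.0468]
rail [ 0.6212 -0.0029]
rail [0.5141 0.0966]
rail [0.6417 0.0501]
0.89 [np.int64(417), np.int64(462), np.int64(64), np.int64(109)] [0.4517 0.1954]
0.88 [np.int64(295), np.int64(339), np.int64(0), np.int64(53)] [0.356 0.097]
0.84 [np.int64(323), np.int64(361), np.int64(192), np.int64(232)] [0.5388 0.0582]
0.67 [np.int64(426), np.int64(468), np.int64(152), np.int64(191)] [0.5372 0.1808]
0.64 [np.int64(503), np.int64(550), np.int64(145), np.int64(184)] [0.5612 0.2641]
0.57 [np.int64(169), np.int64(395), np.int64(160), np.int64(334)] [ 0.5431 -0.02  ]
top [0.53886844 0.05783598]
ring wrist [0.5352 0.0603]
```

```bash
cat >> h.py <<'E'
YAW=np.radians(-21.5);O=np.array([.5705,-.0185])
R2=np.array([[np.cos(YAW),-np.sin(YAW)],[np.sin(YAW),np.cos(YAW)]])
def fx(x,y,z): return np.array([*(O+R2@[x,y]),z])
EX=np.array([*R2[:,0],0])
E
python3 - <<'E'
from h import *
R=rotdown(YAW,-1)
manip.reach(fx(-.107,.06,.10),R); manip.servo_line(fx(-.107,.06,.021),.08)
f0=np.array(manip.get_ft_force()); print("start",f0.round(2),manip.get_clock())
manip.servo_line(fx(-.012,.06,.021),.05)
x=-.012
while True:
    f=(np.array(manip.get_ft_force())-f0)@EX
    print(round(x,4),f.round(2),np.round((manip.get_tool_pos()[:2]-O)@R2,4))
    if f<-10 or x>.006: break
    x+=.0012; manip.servo_line(fx(x,.06,.021),.02)
print(manip.get_clock())
E
```

```text
start [0.79 0.3  0.28] 6.675
-0.012 -0.48 [-0.0121  0.06  ]
-0.0108 -1.44 [-0.0107  0.06  ]
-0.0096 -0.66 [-0.0094  0.06  ]
-0.0084 -0.53 [-0.0082  0.0599]
-0.0072 -0.6 [-0.007  0.06 ]
-0.006 -1.47 [-0.0058  0.0599]
-0.0048 -1.0 [-0.0048  0.06  ]
-0.0036 -3.63 [-0.0045  0.06  ]
-0.0024 -6.39 [-0.0044  0.06  ]
-0.0012 -8.23 [-0.0044  0.06  ]
-0.0 -9.63 [-0.0043  0.06  ]
0.0012 -11.1 [-0.0043  0.06  ]
11.475
```

It ended at a hard stop 1.4 mm from the expected place. I back off and check, then set up for the lever.

```bash
python3 - <<'E'
from h import *
manip.servo_line(fx(-.04,.06,.021),.08); manip.servo_line(fx(-.05,.05,.16),.2)
s=imaging.camera("scene")
for q in ("insert","lever_grip","seat_home"):
    for r in imaging.place_of(q,s)[:5]: print(q,(r["centre"]).round(4),((r["centre"][:2]-O)@R2).round(4),round(r["conf"],2))
w=imaging.camera("wrist")
for q in ("insert","lever_grip","lever_pivot"):
    for r in imaging.place_of(q,w)[:5]: print("w",q,((r["centre"][:2]-O)@R2).round(4),round(r["conf"],2))
cv2.imwrite("pics/s2.png",np.hstack([cv2.resize(s["image"][170:300,210:390],None,fx=2.2,fy=2.2),cv2.resize(w["image"],(381,286))]))
print(manip.get_clock())
E
```

```text
Traceback (most recent call last):
AttributeError: 'list' object has no attribute 'round'. Did you mean: 'count'?
```

```bash
python3 - <<'E'
from h import *
s=imaging.camera("scene"); w=imaging.camera("wrist")
for n,p in (("s",s),("w",w)):
  for q in ("insert","lever_grip","lever_pivot"):
    for r in imaging.place_of(q,p)[:5]: print(n,q,((np.array(r["centre"][:2])-O)@R2).round(4),round(r["centre"][2],3),round(r["conf"],2))
cv2.imwrite("pics/s2.png",np.hstack([cv2.resize(s["image"][170:300,210:390],(396,286)),cv2.resize(w["image"],(381,286))]))
print(manip.get_clock())
E
```

```text
s insert [-0.2437  0.0298] -0.002 0.78
s insert [-0.1112  0.2696] 0.001 0.71
s insert [-0.1031  0.1826] -0.001 0.63
s insert [-0.1916  0.156 ] -0.002 0.62
s insert [0.0275 0.0601] 0.011 0.57
s lever_grip [-0.0541 -0.04  ] 0.087 0.86
s lever_grip [0.0272 0.0619] 0.011 0.25
s lever_pivot [ 0.0438 -0.0283] 0.014 0.62
w insert [0.0303 0.0595] 0.013 0.79
w insert [-0.1879  0.1608] -0.001 0.69
w insert [-0.1034  0.1804] -0.002 0.63
w insert [-0.1094  0.2717] -0.002 0.61
w lever_grip [-0.053  -0.0406] 0.082 0.68
w lever_pivot [ 0.0403 -0.0288] 0.013 0.82
13.4917
```

View pics/s2.png

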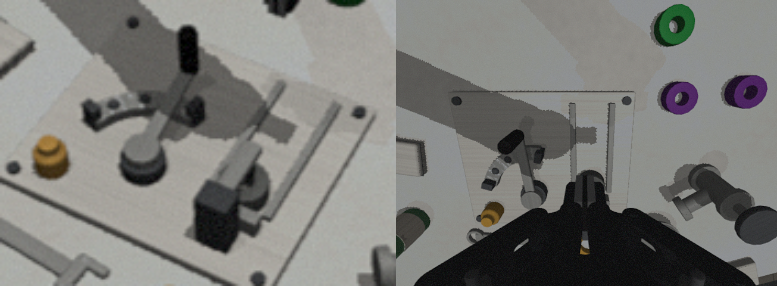

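The crop shows the insert under the clamp against the stop; the networks put it at x ≈ 0.0275 to 0.030, y = 0.060 in the fixture frame. The lever is at about 0.10 rad. I push it along its arc next.

```bash
cat > lev.py <<'E'
from h import *
def pose(a,z=.05,d=.0235):
    c,s=np.cos(a),np.sin(a)
    v=np.array([[c,-s],[s,c]])@[-.1,d]
    return fx(.045+v[0],-.03+v[1],z),rotdown(YAW+a,-1)
def tang(a): return np.array([*(R2@[np.sin(a),-np.cos(a)]),0])
E
python3 - <<'E'
from lev import *
P,R=pose(-.06,.13); manip.reach(P,R); P,R=pose(-.06); manip.servo_line(P,.12)
f0=np.array(manip.get_ft_force()); print(manip.get_clock())
A=list(np.arange(.04,.85,.1))+list(np.arange(.86,1.09,.02))
pk=0
for a in A:
    P,R=pose(a); manip.servo_line(P,.06 if a<.85 else .03,rot=R)
    d=np.array(manip.get_ft_force())-f0; f=-d@tang(a); pk=max(pk,f)
    v=(np.array(manip.get_tool_pos()[:2])-O)@R2-[.045,-.03]
    act=np.arctan2(-v[1],-v[0])+np.arctan2(.0235,.1)
    print(round(a,2),"act",round(act,3),"F",f.round(2),d.round(1))
    if a>.9 and (f>14 or (pk>4 and f<1 and a>.97)): break
print(manip.get_clock())
E
```

```text
14.6583
0.04 act 0.039 F 0.1 [ 1.1 -0.3  0.9]
0.14 act 0.137 F -0.26 [ 1.1 -0.5  0.5]
0.24 act 0.237 F -0.04 [ 1.1 -0.2  0.2]
0.34 act 0.338 F 0.67 [ 2.2  0.6 -0.6]
0.44 act 0.431 F 0.55 [ 1.9  0.7 -0.1]
0.54 act 0.546 F -0.75 [ 0.8 -0.6  0.8]
0.64 act 0.643 F 0.05 [1.  0.3 0.1]
0.74 act 0.739 F 0.69 [ 0.9  1.1 -0.6]
0.84 act 0.816 F 4.31 [-0.2  4.7  1. ]
0.86 act 0.821 F 8.05 [-1.8  8.1  2.4]
0.88 act 0.824 F 10.38 [-3.5  9.9  3.7]
0.9 act 0.827 F 13.23 [-4.6 12.6  3.8]
0.92 act 0.83 F 16.63 [-5.9 15.8  5.1]
18.5833
```

Force rose to 16 N at act 0.83, more than expected. I look before pushing further.

```bash
python3 - <<'E'
from lev import *
s=imaging.camera("scene"); t=imaging.camera("top"); w=imaging.camera("wrist")
for n,p in (("s",s),("t",t),("w",w)):
  for q in ("lever_grip","lever_pivot"):
    for r in imaging.place_of(q,p)[:1]:
      v=(np.array(r["centre"][:2])-O)@R2; print(n,q,v.round(4),"ang",np.arctan2(-(v[1]+.03),-(v[0]-.045)).round(3),round(r["conf"],2))
cv2.imwrite("pics/s3.png",np.hstack([cv2.resize(s["image"][150:290,200:400],(400,280)),cv2.resize(w["image"][:,100:500],(400,480))[80:360]]))
print(manip.get_tool_pos(),manip.get_grip_width(),manip.get_ft_force(),manip.get_moment())
E
```

```text
s lever_grip [-0.0259 -0.1017] ang 0.791 0.94
s lever_pivot [ 0.0461 -0.0313] ang 2.265 0.67
t lever_pivot [ 0.0479 -0.0291] ang -2.831 0.66
w lever_grip [-0.0234 -0.1044] ang 0.828 0.66
w lever_pivot [-0.0212 -0.1033] ang 0.836 0.65
[ 0.50061892 -0.08584348  0.05027325] -5.980651996509832e-06 [-7.6050279  15.53588416  5.22213794] [2.92322831 1.31798746 0.02701547]
```

View pics/s3.png

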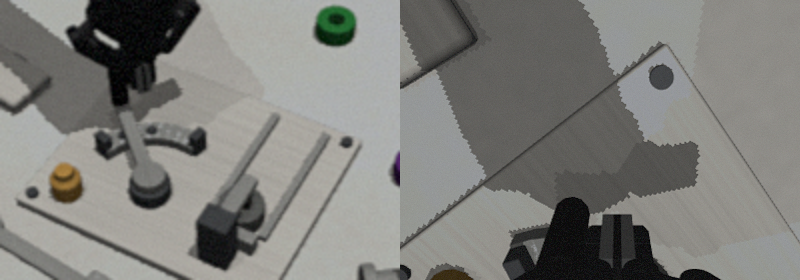

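Lever at about 0.82 to 0.83 with nothing visibly in the way, so this should be the stiff ball's ramp. I press on in steps with a force cap.

```bash
python3 - <<'E'
from lev import *
f0=np.array([.8,.3,.3])
for a in np.arange(.94,1.13,.02):
    P,_=pose(a); R=pose(min(a,.95))[1]; manip.servo_line(P,.04,rot=R)
    d=np.array(manip.get_ft_force())-f0; f=-d@tang(.85)
    v=(np.array(manip.get_tool_pos()[:2])-O)@R2-[.045,-.03]
    act=np.arctan2(-v[1],-v[0])+np.arctan2(.0235,.1)
    print(round(a,2),"act",round(act,3),"r",np.hypot(*v).round(4),"F",f.round(2),d.round(1))
    if f>32 or (f<8): break
print(manip.get_clock())
E
```

```text
0.94 act 0.9 r 0.1026 F 5.22 [-2.5  4.6  2.3]
19.2833
```

```bash
python3 - <<'E'
from lev import *
f0=np.array([.8,.3,.3])
for a in np.arange(.96,1.09,.02):
    P,R=pose(a); manip.servo_line(P,.04,rot=R)
    d=np.array(manip.get_ft_force())-f0; f=-d@tang(a)
    v=(np.array(manip.get_tool_pos()[:2])-O)@R2-[.045,-.03]
    act=np.arctan2(-v[1],-v[0])+np.arctan2(.0235,.1)
    print(round(a,2),"act",round(act,3),"F",f.round(2),d.round(1))
    if f>20: break
s=imaging.camera("scene"); w=imaging.camera("wrist")
for n,p in (("s",s),("w",w)):
  for r in imaging.place_of("lever_grip",p)[:1]:
      v=(np.array(r["centre"][:2])-O)@R2; print(n,v.round(4),"ang",np.arctan2(-(v[1]+.03),-(v[0]-.045)).round(3),round(r["conf"],2))
cv2.imwrite("pics/s4.png",np.hstack([cv2.resize(s["image"][150:290,200:400],(400,280)),cv2.resize(w["image"][:,100:500],(400,480))[80:360]]))
print(manip.get_clock())
E
```

```text
0.96 act 0.956 F 2.0 [-0.3  2.2  0.8]
0.98 act 0.993 F -0.46 [-0.3 -0.8 -0.4]
1.0 act 1.008 F -0.31 [-0.1 -0.5 -0.7]
1.02 act 1.023 F -0.07 [-0.5 -0.4 -1.1]
1.04 act 1.041 F 0.36 [-1.1 -0.4 -0.5]
1.06 act 1.049 F 2.9 [-2.3  1.9  1.2]
1.08 act 1.052 F 6.67 [-4.4  5.   2.6]
s [-0.0047 -0.1157] ang 1.045 0.57
w [-0.005  -0.1151] ang 1.04 0.66
21.2333
```

View pics/s4.png

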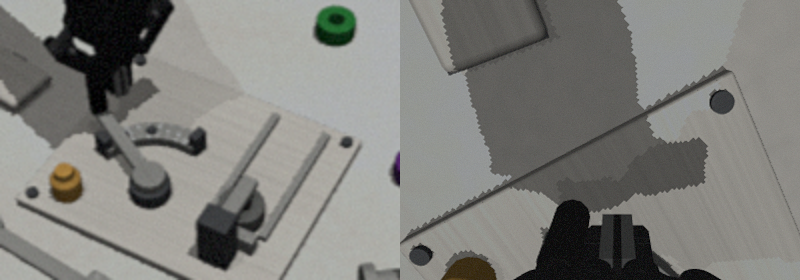

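The finger met the hard stop at 1.05 rad, and the picture shows the lever at the far end block with the insert still under the pad. I retreat backwards along the arc, then up, and check again before handing in.

```bash
python3 - <<'E'
from lev import *
P,R=pose(.85); manip.servo_line(P,.08); manip.servo_line(P+[0,0,.13],.15)
manip.pause(.3)
s=imaging.camera("scene"); w=imaging.camera("wrist"); ok=[]
for n,p in (("s",s),("w",w)):
  for q in ("lever_grip","insert"):
    for r in imaging.place_of(q,p)[:6]:
      v=(np.array(r["centre"][:2])-O)@R2
      if abs(v-[.012,-.03]).max()<.12: print(n,q,v.round(4),"ang",np.arctan2(-(v[1]+.03),-(v[0]-.045)).round(3),round(r["conf"],2))
cv2.imwrite("pics/s5.png",cv2.resize(s["image"][150:290,200:400],(600,420)))
print(manip.get_clock(),manip.get_ft_force())
E
```

```text
s lever_grip [-0.0042 -0.1154] ang 1.048 0.77
s insert [0.0275 0.061 ] ang -1.38 0.74
w lever_grip [-0.0028 -0.1132] ang 1.049 0.88
23.2917 [-0.08978725 -0.32319131  0.38046222]
```

View pics/s5.png

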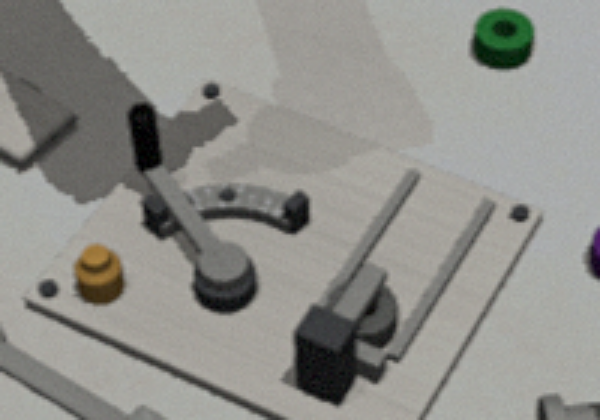

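The picture shows the lever at the second stop (grip at (145,135), 1.05 rad), the insert against the stop under the pad at (378,318), and the robot clear of everything.

```bash
python3 -c "
from station import manip
print(manip.hand_in())"
```

```text
the job is handed in; nothing more can be done
None
```

I pushed the insert home against the stop, moved the lever to its second stop (about 1.05 rad) and left it there, and handed the job in at about 23 s with the arm clear; the hand-in returned no verdict.

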